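# Weigh down the pile of cut boards

## Task

Weigh down the oblong pile of cut greyboards so that they stay flat: take the longest metal block, the one with raised ends, and set it flat on top, in the middle of the pile and along its length. The height of the pile is not known, so lower the block gently until you feel it rest on the boards before you let go; do not drop it. Leave the two other loose metal blocks in front of the piles where they are.

Things in the scene. Friction and masses are not known exactly. Their poses are not given: they have to be found in the camera images.
- weight_c (a point): Centre (half-way up) of the loose block to use: blue-grey metal H block, 50 mm along x, 82 along y (within 30 deg of world y), 26 high, 0.15 to 0.31 kg. End plates (4 mm thick) are full height; the body between is 50 wide and fills 8 to 22 mm above the underside: grip it from above across the 50 mm. The 3 loose blocks lie in a row before the piles in any order, centres 110 mm or more apart.
- oblong_foot (a point): Centre of the top of the fixed wooden base (110x150x6 mm, top 6 mm above the table). Centred on it and parallel: a firm fixed pile of greyboards, 90 mm along x, 130 along y (within 18 deg of world y), its level top anywhere from 15 to 57 mm above this point (not told). Beside it to the left or right: a like pile of square 90x90 mm boards on a 110x110 mm base, as high at most; it gets no block.
- short_block_c (a point): Centre (half-way up) of a bystander: a short H-shaped metal block, 35 mm along x, 45 mm along y, 24 mm high, loose on the table. Leave it.
- channel_c (a point): Middle (half-way up, between the walls) of a bystander: a U-shaped metal channel open to the top, 52 mm along x, 36 mm along y, 34 mm high, loose on the table. Leave it.
Not all that is in view belongs to the job. Leave any pink or turquoise look-alike of the part that bears weight_c alone.

How it is judged:
On the way:
1. the held long block touches the top of the oblong pile, lowered and not dropped (contact force between weight and oblong above 0.5 N and contact force between the fingers and weight above 0.5 N and horizontal distance between weight_c and oblong_foot below 0.03 m), for 0.1 s.
At the end, for the whole second after the job is handed in: The long block lies flat (within about 6 degrees), released and at rest, on top of the oblong pile, its centre within 18 mm of the pile's centre line and its length within 12 degrees of the pile's length (horizontal distance between weight_c and oblong_foot below 0.018 m and angle between the y axis of weight_c and the y axis of oblong_foot, either way round below 0.21 rad and contact force between weight and oblong above 0.5 N and angle between weight_c's own z axis and vertical below 0.1 rad and z of weight_c in the frame of oblong_foot above 0.02 m and linear speed of weight below 0.01 m/s); the robot touches nothing.
It fails at once if one of the two other loose blocks is moved by more than 30 mm (distance of any of short_block_c, channel_c from where it was at the start of the episode above 0.03 m).
It fails at once if the block is pressed or knocked onto the pile with more than 60 N (contact force between weight and oblong above 60 N).
It also fails if it takes over 38 s, if anything falls off the work surface, if the arm or the gripper's body presses on something with over 40 N, if the wrist force passes 120 N, or if a joint passes its speed limit or range.

## Robot

A 6-joint arm with a two-finger parallel gripper is mounted at the origin on a cart in front of the work surface, level with it; the furniture and walls round the work are solid. World frame = base frame: x ahead of the robot, y to its left, z up, the work surface at z = 0. Lengths are in m, angles in rad, forces in N, time in s.
With the tool pointing down it reaches from about 0.325 to 0.775 m from the base axis. Payload 5.5 kg.
Tool frame: the origin (TCP) lies on the centre line of the jaws, within the pads' length; the fingertips stand 22 mm ahead of it and the grasp point (between the pads) lies 3 mm ahead of it; z points along the fingers, y is the direction in which the jaws open and shut (so a half turn about z gives the same grasp; the last joint's range is limited). The gripper opens to 88 mm and grips with 3 to 60 N. Pads are 20 mm wide; open, the fingers measure 115 mm over their backs; the gripper's body (75 mm by 178 mm) begins 61 mm behind the grasp point.
Start: joints at [1.181, 0.091, 1.231, -0, 1.82, -0.057], TCP at [0.196, 0.567, 0.245] pointing down, gripper open.
Joint ranges: [-2.87, 2.87], [-0.86, 2.18], [0.17, 2.46], [-1.51, 4.65], [0.06, 2.69], [-2.65, 2.65]. Speed limits (rad/s): [2.57, 2.57, 3.01, 3.14, 3.14, 3.14].

## Interface

Orientations are given as a unit quaternion [w, x, y, z].
In Python, from bench import ctrl gives the robot as it stands. Calls block until the motion is done:
- ctrl.movep(position, orientation): joint-space move of the TCP to a pose.
- ctrl.line_to(position, rate=0.15, rot=None): straight line of the TCP; rot=None keeps the orientation; rate is the mean speed in m/s.
- ctrl.movej(angles): joint-space move.
- ctrl.let_go() and ctrl.close_gripper(effort=None): open the fingers fully, or close them until they stop; effort is the grip in N (None keeps the last).
- ctrl.dwell(seconds).
- ctrl.solve_ik(position, orientation): joint angles nearest the present ones, or None.
- ctrl.sense(): the state.
- ctrl.capture(name): name is "scene" or "top" or "wrist"; returns the picture (480x640x3 uint8, red, green, blue); there is no depth.
- ctrl.camera_model(name): a dict with "fx", "fy", "cx", "cy" (pixels), "dist" ([k1, k2, p1, p2, k3] as OpenCV has them; the pictures are not rectified), "extrinsics" (4x4, takes a point from world to camera coordinates); the wrist camera has in their place "hand_eye" (4x4, takes a point from camera to tool coordinates, whose origin is the TCP and whose axes are the flange's). Camera axes: x right, y down, z forward; pixel columns grow to the right and rows downward; lengths in m; the calibration is good to about 2 mm. A picture is of the moment at which its call begins: read the wrist's pose just before it. camera_model takes no time and is no camera call.
A pose or a line that the arm cannot do raises ctrl.Unreachable and nothing moves.
- ctrl.finish_job(): hands the job in, once; it reports no verdict.
Trained networks look in the newest picture that a camera, given by its name, has taken for a name from the list of things; names that differ only in an ending like _2 or _b are one class to them, and where a whole thing is asked for, a point or a joint stands for the part that bears it (a point fixed in the world has none). Each returns a list of dicts, best first, with "p" (0 to 1); they miss things now and then, are a little off and sometimes report something else, mostly with a low value. They report only what shows in the picture. A call takes as long as a camera call. They do not tell look-alikes from the thing itself.
- ctrl.silhouettes(camera, target): "region" (480x640 bool, what is visible of it) and "bbox" ([left, top, right, bottom] in pixels, round what is visible of it).
- ctrl.spot_point(camera, target): "location" ([column, row] in pixels: a listed point, or the origin of a listed thing).
The state is a dict: "time_s": time; "qpos": joint angles; "joint_vel": joint speeds; "tau": joint torques, N m; "tcp_pos": TCP position; "ee_rot": TCP orientation; "ft_force": force on the tool from outside, world axes, zero at the start; "ft_torque": the same for the moment, N m; "finger_gap": finger opening in m.
Only numpy, scipy, OpenCV 4.12 (cv2) and the standard library are available. Lean on these libraries where they do the work, as an engineer would, in place of code of your own. Each camera call takes 0.05 s, during which the arm holds its last target.

## Working session

There is one attempt and no reset: what is moved stays moved. The work goes in short steps, each a Python script; the robot and the scene stay as the last script left them, time stands still between calls to the robot, and variables do not carry over. Pictures are saved under pics/ and viewed, and the job is handed in when it is done.

```bash
ls; mkdir -p pics
cat > h.py <<'E'
import numpy as np, cv2
from bench import ctrl
def cap(n,f):
    im=ctrl.capture(n); cv2.imwrite('pics/'+f,im[:,:,::-1]); return im
def K(m): return np.array([[m['fx'],0,m['cx']],[0,m['fy'],m['cy']],[0,0,1]]),np.array(m['dist'])
def ext(n):
    m=ctrl.camera_model(n); return np.array(m['extrinsics'])
def px2w(n,pts,z,E=None):
    m=ctrl.camera_model(n);k,d=K(m); E=ext(n) if E is None else E
    u=cv2.undistortPoints(np.array(pts,float).reshape(-1,1,2),k,d).reshape(-1,2)
    R=E[:3,:3];c=-R.T@E[:3,3]
    r=np.c_[u,np.ones(len(u))]@R
    return c+r*((z-c[2])/r[:,2])[:,None]
def w2px(n,P,E=None):
    m=ctrl.camera_model(n);k,d=K(m); E=ext(n) if E is None else E
    return cv2.projectPoints(np.array(P,float).reshape(-1,1,3),cv2.Rodrigues(E[:3,:3])[0],E[:3,3],k,d)[0].reshape(-1,2)
E
python3 - <<'E'
from h import *
for n in ['scene','top']:
    cap(n,n+'1.png')
    for t in ['weight_c','oblong_foot','short_block_c','channel_c']:
        for s in ctrl.spot_point(n,t): print(n,t,np.round(s['location'],1),round(s['p'],2), px2w(n,[s['location']],{'weight_c':.013,'oblong_foot':.006,'short_block_c':.012,'channel_c':.017}[t]).round(3))
print(ctrl.sense()['time_s'])
E
```

```text
pics
scene weight_c [336.8 325.2] 0.83 [[ 0.447 -0.108  0.013]]
scene weight_c [338.3 394.1] 0.83 [[ 0.345 -0.175  0.013]]
scene weight_c [348.9 173.8] 0.74 [[0.802 0.083 0.013]]
scene weight_c [255.6 346.5] 0.62 [[ 0.341 -0.027  0.013]]
scene weight_c [194.  212.8] 0.6 [[0.516 0.266 0.013]]
scene oblong_foot [198.6 251.5] 0.65 [[0.447 0.191 0.006]]
scene short_block_c [200.  252.6] 0.93 [[0.443 0.182 0.012]]
scene channel_c [262.6 277.4] 0.9 [[0.457 0.049 0.017]]
scene channel_c [200.4 252.7] 0.3 [[0.44  0.178 0.017]]
top weight_c [304.2 110.5] 0.98 [[0.793 0.082 0.013]]
top weight_c [203.7 253.7] 0.96 [[0.517 0.272 0.013]]
top weight_c [361.8 347. ] 0.92 [[ 0.343 -0.027  0.013]]
top weight_c [442.2 342.7] 0.72 [[ 0.351 -0.177  0.013]]
top weight_c [406.6 287.1] 0.61 [[ 0.455 -0.111  0.013]]
top short_block_c [250.2 295.4] 0.95 [[0.439 0.182 0.012]]
top channel_c [319.8 287.7] 0.75 [[0.454 0.052 0.017]]
0.5
```

View pics/scene1.png

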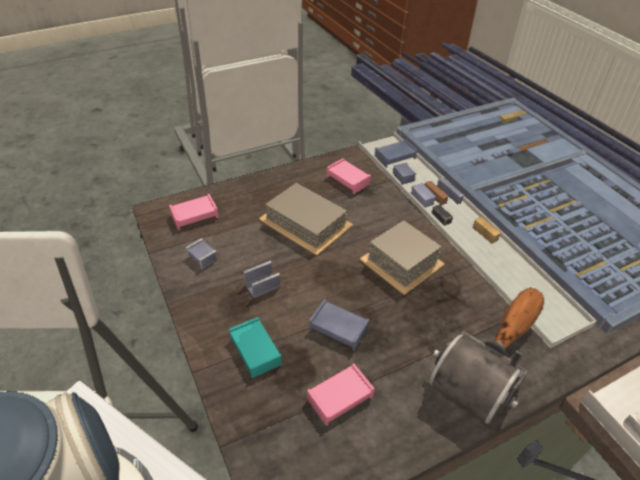

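View pics/top1.png

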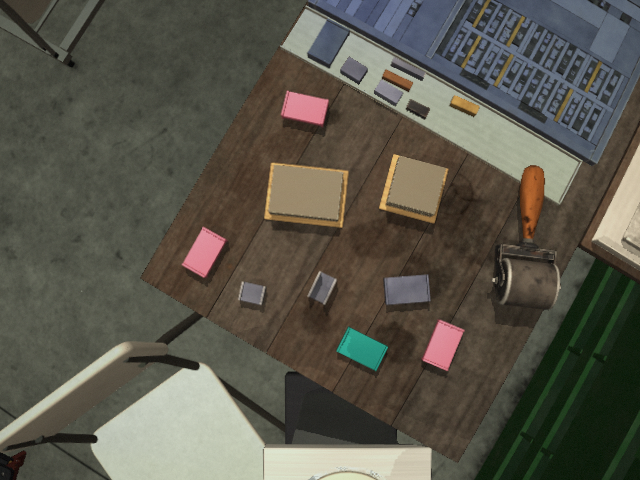

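The candidates for the weight are blue-grey at top(407,288)/scene(337,325), pink at top(304,110), (204,253) and (442,343), and turquoise at top(362,347). By colour I choose the blue-grey one. The oblong pile is the left one, at top(307,194). Next I measure both and check close crops.

```bash
cat > m.py <<'E'
from h import *
def rect(P):
    P=np.array(P,np.float32)[:, :2]*1000
    (c,s,a)=cv2.minAreaRect(P); b=cv2.boxPoints((c,s,a))
    e=[b[1]-b[0],b[2]-b[1]]; e=max(e,key=np.linalg.norm)
    yaw=np.degrees(np.arctan2(-e[0],e[1])); yaw=(yaw+90)%180-90   # rotation about z of the long axis from world y
    return np.round(c,1),np.round(s,1),round(yaw,1)
E
python3 - <<'E'
from m import *
for n,box in [('top',(370,255,440,325)),('scene',(295,290,385,360))]:
    im=ctrl.capture(n)
    for s in ctrl.silhouettes(n,'weight_c'):
        l,t,r,b=s['bbox']; cx,cy=(l+r)/2,(t+b)/2
        if box[0]<cx<box[2] and box[1]<cy<box[3]:
            ys,xs=np.nonzero(s['region']); print(n,s['p'],s['bbox'])
            for z in (0,.013,.026): print(z,rect(px2w(n,np.c_[xs,ys],z)))
    hsv=cv2.cvtColor(im,cv2.COLOR_RGB2HSV)
    m=cv2.inRange(hsv,(12,90,120),(28,255,255))
    # oblong region
    w=np.zeros_like(m); 
    if n=='top': w[150:240,255:360]=1
    else: w[175:260,250:357]=1
    m=m*w; nn,lab,st,_=cv2.connectedComponentsWithStats(m)
    ys,xs=np.nonzero(m); print(len(xs)); P=px2w(n,np.c_[xs,ys],.006); print('base',rect(P))
    x0,y0,x1,y1=(240,140,460,330) if n=='top' else (240,170,460,360)
    c=cv2.resize(im[y0:y1,x0:x1],None,fx=3,fy=3,interpolation=cv2.INTER_CUBIC); cv2.imwrite(f'pics/c_{n}.png',c[:,:,::-1])
    c=cv2.resize(m[y0:y1,x0:x1],None,fx=2,fy=2);cv2.imwrite(f'pics/m_{n}.png',c)
E
```

```text
top 0.92 [383.8, 270.3, 428.7, 306.9]
0 (array([ 450.5, -112.8]), array([53.3, 88.1]), np.float32(4.2))
0.013 (array([ 450.7, -111.1]), array([52.7, 87.1]), np.float32(4.2))
0.026 (array([ 450.9, -109.4]), array([52. , 86.1]), np.float32(4.2))
1048
base (array([631.3,  78.4]), array([151. , 110.9]), np.float32(-6.4))
scene 0.67 [309.3, 302.7, 372.5, 345.6]
0 (array([ 459.6, -105.6]), array([65., 93.]), np.float32(5.6))
0.013 (array([ 450.9, -110.2]), array([63.8, 91.2]), np.float32(5.6))
0.026 (array([ 442.3, -114.7]), array([62.6, 89.5]), np.float32(5.6))
649
base (array([628.3,  78.5]), array([153.9, 112.6]), np.float32(-5.9))
```

View pics/c_top.png

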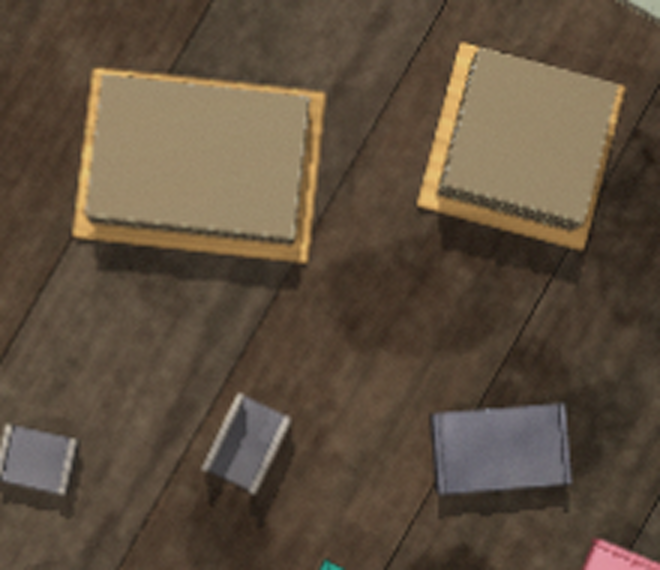

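View pics/c_scene.png

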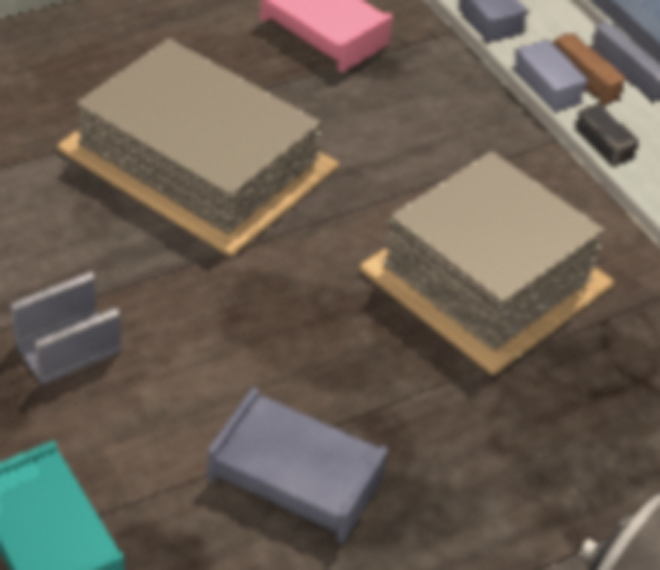

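View pics/m_top.png

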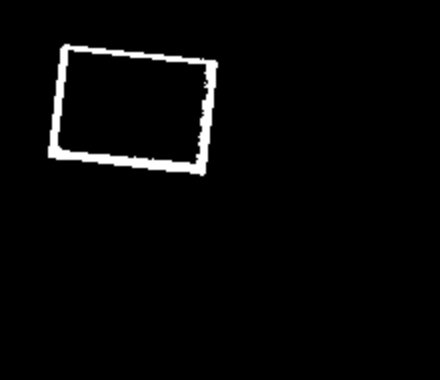

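The crops show the blue-grey block with raised ends at c_top(500,450), which is top(407,290). Its rectangle is about 52x86 mm, so it is the right one. The oblong base measures 151x111 mm, which also matches. Next is the pile height estimate, then the pick.

```bash
cat >> m.py <<'E'
from scipy.spatial.transform import Rotation as Rn
def quat(yaw_deg,half=0):
    a=np.radians(yaw_deg)+half*np.pi
    y=np.array([np.cos(a),np.sin(a),0]);z=np.array([0,0,-1.]);x=np.cross(y,z)
    q=Rn.from_matrix(np.c_[x,y,z]).as_quat(); return [q[3],q[0],q[1],q[2]]
E
python3 - <<'E'
from m import *
c=np.array([.630,.0785]);a=np.radians(-6.2);R=np.array([[np.cos(a),-np.sin(a)],[np.sin(a),np.cos(a)]])
obs=np.array([[266.7,205],[296.7,183.3],[346,211.7],[317.3,234]])
L=np.array([[-.045,.065],[.045,.065],[.045,-.065],[-.045,-.065]])@R.T+c
for z in np.arange(.02,.07,.005): print(round(z,3),np.abs(w2px('scene',np.c_[L,np.full(4,z)])-obs).mean().round(2),end=' | ')
print()
for n,y in (('w',4.5),('p',-6.2)):
  for h in (0,1):
    P=[.451,-.1105,.026] if n=='w' else [.63,.0785,.06]
    j=ctrl.solve_ik(P,quat(y,h)); print(n,h,None if j is None else np.round(j,2))
print(ctrl.sense()['ft_force'],ctrl.sense()['time_s'])
E
```

```text
0.02 4.19 | 0.025 3.25 | 0.03 2.3 | 0.035 1.35 | 0.04 0.99 | 0.045 1.74 | 0.05 2.77 | 0.055 3.81 | 0.06 4.85 | 0.065 5.9 | 
w 0 [-0.31 -0.21  1.91 -0.    1.44 -0.39]
w 1 None
p 0 [ 0.07  0.22  1.41 -0.    1.51  0.18]
p 1 None
[ 0.16392277 -0.04323798  0.64300413] 0.7
```

Run:
```python
from m import *
ctrl.movep([.451,-.1105,.17],quat(4.5)); 
s=ctrl.sense(); print(s['time_s'],np.round(s['tcp_pos'],4))
cap('wrist','w1.png')
m=ctrl.camera_model('wrist');H=np.array(m['hand_eye']);T=np.eye(4);q=s['ee_rot'];T[:3,:3]=Rn.from_quat([q[1],q[2],q[3],q[0]]).as_matrix();T[:3,3]=s['tcp_pos']
E=np.linalg.inv(T@H)
for d in ctrl.silhouettes('wrist','weight_c')[:2]:
    ys,xs=np.nonzero(d['region']); print(d['p'],d['bbox'],[rect(px2w('wrist',np.c_[xs,ys],z,E)) for z in (.013,.026)])
for d in ctrl.spot_point('wrist','weight_c')[:2]: print(d['p'],d['location'],px2w('wrist',[d['location']],.013,E))
```

```text
3.275 [ 0.4513 -0.1099  0.1701]
0.92 [285.2, 167.9, 352.0, 277.4] [(array([ 450.9, -112.7]), array([52.1, 88. ]), np.float32(4.6)), (array([ 450.7, -109.1]), array([49.8, 84.2]), np.float32(4.6))]
0.76 [108.5, 13.4, 235.2, 163.7] [(array([339.1, -28.1]), array([87.4, 58. ]), np.float32(-26.7)), (array([343.7, -28.3]), array([83.6, 55.5]), np.float32(-26.7))]
0.86 [173.0, 94.9] [[ 0.34215604 -0.0278539   0.013     ]]
0.72 [318.5, 222.5] [[ 0.45059329 -0.1117023   0.013     ]]
```

View pics/w1.png

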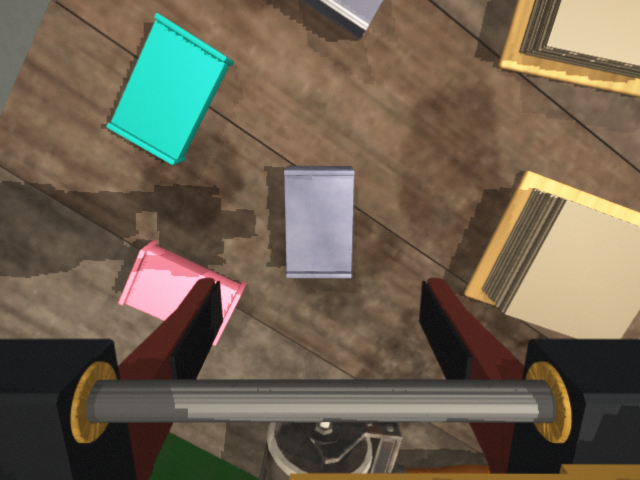

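The wrist view shows the block at (319,222), at (0.451, -0.110) with yaw 4.6°. This agrees with the other cameras. I'll grasp now.

Run:
```python
from m import *
q=quat(4.6)
ctrl.line_to([.451,-.1105,.05],rate=.12)
ctrl.line_to([.451,-.1105,.0265],rate=.04)
s=ctrl.sense();print(s['tcp_pos'],s['ft_force'])
ctrl.close_gripper(30)
s=ctrl.sense();print('gap',s['finger_gap'],s['ft_force'],s['tcp_pos'])
ctrl.line_to([.451,-.1105,.15],rate=.12)
s=ctrl.sense();print('gap',s['finger_gap'],s['ft_force'],s['time_s'])
ctrl.movep([.630,.0785,.11],quat(-6.2))
ctrl.dwell(.3)
s=ctrl.sense();print('gap',s['finger_gap'],s['ft_force'],s['time_s'],s['tcp_pos'])
cap('scene','s2.png');cap('wrist','w2.png')
```

```text
[ 0.45105509 -0.11050126  0.0265358 ] [-0.7322673   0.07276668  0.26854336]
gap 0.0496159962030358 [-1.7568669  -0.698014    1.17017854] [ 0.45085627 -0.11053082  0.02652854]
gap 0.050017717225088784 [ 0.10290694  0.47233376 -2.71037975] 7.1667
gap 0.049665730229076256 [-1.01573923 -0.2859787  -2.27470672] 8.4917 [0.62997316 0.07751467 0.1108139 ]
```

View pics/w2.png

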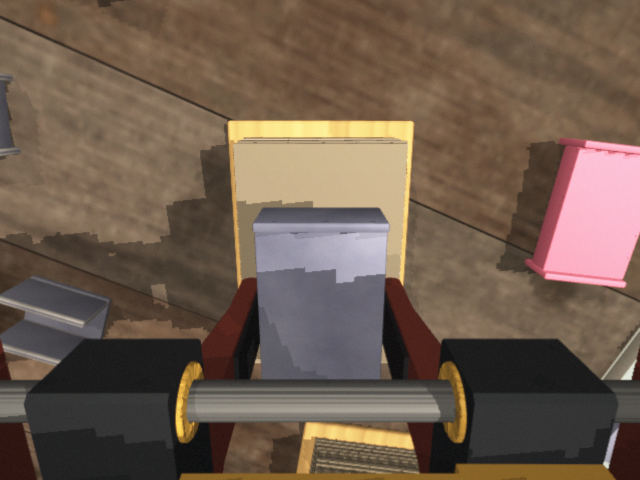

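View pics/s2.png

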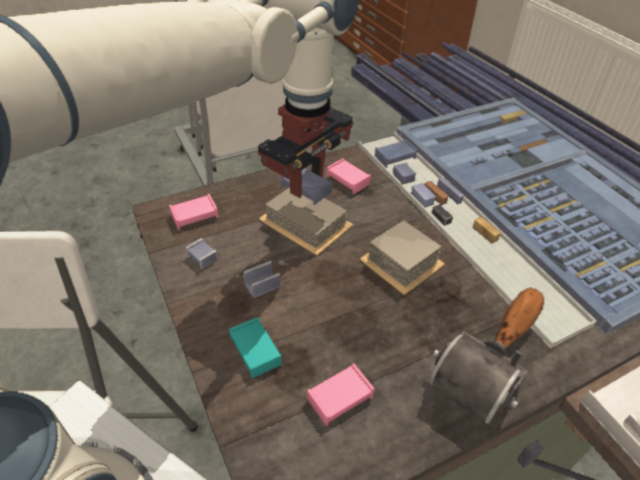

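The block is held (gap 50 mm, about 2.5 N of weight) and lined up over the oblong pile, at w2(320,300). Now I lower it gently.

Run:
```python
from m import *
def fz():
    f=[]
    for _ in range(6): f.append(ctrl.sense()['ft_force'][2]); ctrl.dwell(.01)
    return np.mean(f)
x,y=.630,.0785
ctrl.line_to([x,y,.080],rate=.06); ctrl.dwell(.2)
b=np.mean([fz(),fz()]); print('base',b); z=.080
while z>.040:
    z-=.001; ctrl.line_to([x,y,z],rate=.02); f=fz()
    s=ctrl.sense(); print(round(z,4),round(s['tcp_pos'][2],4),round(f-b,2),round(s['time_s'],2))
    if f-b>4: break
    if s['time_s']>24: break
```

```text
base -2.7914028232788315
0.079 0.0789 -0.44 9.84
0.078 0.0779 0.04 10.14
0.077 0.0769 -0.23 10.44
0.076 0.0759 -0.37 10.74
0.075 0.0749 -0.17 11.04
0.074 0.0739 -0.24 11.34
0.073 0.0729 -0.26 11.64
0.072 0.0719 -0.19 11.94
0.071 0.071 -0.08 12.24
0.07 0.0699 -0.03 12.54
0.069 0.0689 -0.2 12.84
0.068 0.068 -0.19 13.14
0.067 0.0679 7.03 13.44
```

Contact at TCP z 0.068 puts the pile top at about 0.041. The image estimate was about 0.039, so they agree. I hold, release and retreat.

Run:
```python
from m import *
ctrl.dwell(.25); s=ctrl.sense();print(s['ft_force'],s['finger_gap'])
ctrl.let_go(); s=ctrl.sense();print(s['ft_force'],s['finger_gap'])
ctrl.line_to([.630,.0785,.20],rate=.1)
s=ctrl.sense();cap('wrist','w3.png')
m=ctrl.camera_model('wrist');H=np.array(m['hand_eye']);T=np.eye(4);q=s['ee_rot'];T[:3,:3]=Rn.from_quat([q[1],q[2],q[3],q[0]]).as_matrix();T[:3,3]=s['tcp_pos']
E=np.linalg.inv(T@H)
for d in ctrl.silhouettes('wrist','weight_c')[:3]:
    ys,xs=np.nonzero(d['region']); print(d['p'],d['bbox'],rect(px2w('wrist',np.c_[xs,ys],.067,E)))
ctrl.movej([1.181,0.091,1.231,0,1.82,-0.057])
im=cap('top','t3.png')
for d in ctrl.silhouettes('top','weight_c')[:5]:
    ys,xs=np.nonzero(d['region']); print(d['p'],d['bbox'],rect(px2w('top',np.c_[xs,ys],.067)))
cv2.imwrite('pics/t3c.png',cv2.resize(im[140:330,240:460],None,fx=3,fy=3)[:,:,::-1])
im=cap('scene','s3.png');cv2.imwrite('pics/s3c.png',cv2.resize(im[170:300,180:400],None,fx=3,fy=3)[:,:,::-1])
print(ctrl.sense()['time_s'])
```

```text
[-5.07352049 -0.78646482  5.23731718] 0.049980537528613714
[ 0.24771034 -0.08361387 -0.36529588] 0.08768798344978757
0.94 [478.0, 133.5, 577.6, 243.7] (array([771.2,  91.9]), array([71.9, 52.6]), np.float32(-13.2))
0.76 [122.8, 3.5, 195.7, 27.4] (array([548.1, 223.7]), array([15.7, 43.1]), np.float32(83.9))
0.57 [287.1, 165.5, 356.5, 282.5] (array([631.2,  79.9]), array([84.9, 50.3]), np.float32(-6.5))
0.94 [279.2, 91.0, 327.6, 126.9] (array([781.6,  79.5]), array([81.2, 53.3]), np.float32(-13.6))
0.89 [183.9, 228.4, 227.6, 279.4] (array([517. , 259.7]), array([52. , 79.2]), np.float32(61.5))
0.8 [281.6, 171.6, 325.1, 209.7] (array([629.2,  79.9]), array([82.4, 51.7]), np.float32(-6.4))
0.8 [337.4, 326.6, 386.9, 370.9] (array([346.5, -23.7]), array([80.9, 49.9]), np.float32(-26.6))
0.6 [420.2, 316.6, 465.5, 372.3] (array([ 352.4, -167.1]), array([52.4, 81.2]), np.float32(69.1))
18.5167
```

View pics/t3c.png

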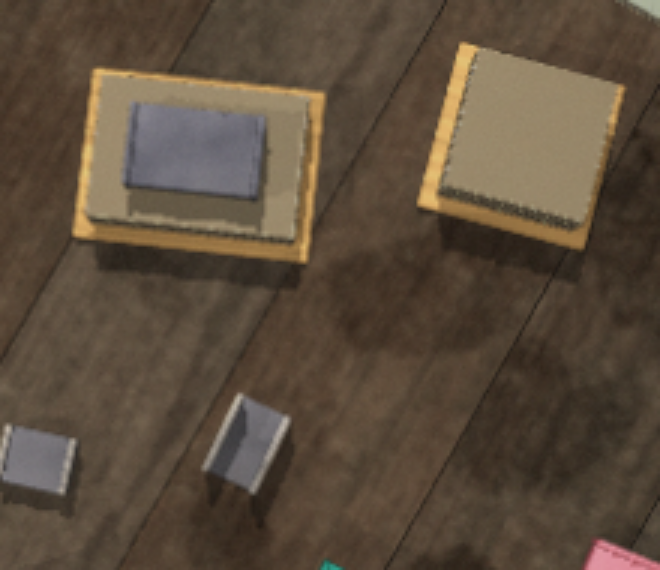

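View pics/s3c.png

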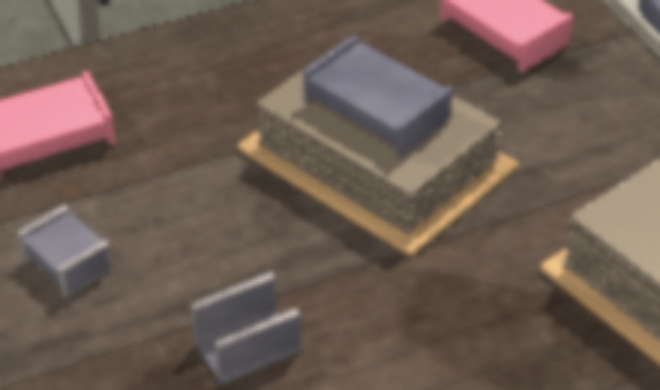

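The block lies flat and centred on the pile, at t3c(195,150). The two bystander blocks, at t3c(38,460) and (247,445), have not moved.

```bash
python3 -c "
from bench import ctrl
print(ctrl.finish_job())"
```

```text
the job is handed in; nothing more can be done
None
```

I picked up the blue-grey H block across its 50 mm width and lowered it onto the oblong pile in 1 mm steps. It touched down with the pile top about 41 mm above the table and roughly 7 N of contact force. I then let go, moved the arm back to its start position and handed the job in shortly after 18.5 s; no verdict is reported.

- **Position:** the wrist camera put the block at (631, 80) mm and the top camera at (629, 80) mm. The pile centre is at about (630, 78.5) mm, so the block is about 2 mm off.
- **Angle:** the block is turned about -6.4°, against about -6.2° for the pile.
- **Flatness and other blocks:** by eye in the pictures, the block lies flat and the two other loose blocks have not moved.
- **Disagreements:** the only differences were 2–3 mm between cameras, plus about 2–3 mm between the pile height judged from the picture and the height felt at contact. No check failed.

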